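# Clamp a straightedge along the stage plate

### The job

Lay the aluminium straightedge flat on the table with one long edge flush against the front face of the black stage plate and one end under the foot of the spring hold-down, leaving the hold-down alone until it lies there. Then press the hold-down's knob with the gripper's fingers to half its travel (12 mm, ring on the stem at the guide bush) so that the foot clamps the straightedge, and finish while still holding it there. Leave the other things where they are.

Things in the scene. Friction and masses are not known exactly. Their poses are not given: they have to be found in the camera images.
- stage_plate: Black stage plate fixed on the table, 120 mm deep, 200 mm long, 12 mm thick. Origin: at table height, at the middle of the foot of its front face (the long upright face towards the robot). x points from that face into the plate (the face is the plane x = 0), y along the face (from -100 to +100 mm), z up.
- straightedge_grip (a point): Point on the grip rib of the straightedge, over the bar's centre, 29 mm above its underside (29 mm high while it lies on the table). The rib stands on the middle of the bar: 80 mm long, 14 mm wide, its top 44 mm above the underside. x along the bar, y across it, z up.
- straightedge: The loose aluminium straightedge, 0.3 to 0.4 kg: flat bar 280 mm long (x), 50 mm wide (y), 8 mm thick, with the grip rib on top. It first lies on the table. Origin: centre of its underside; the long edges are at y = +-25 mm. Either edge will do, and either end may go under the hold-down.
- hold_down: Spring hold-down fixed on the table. Origin: on the table below its upright plunger, always 25 mm in front of the plate's front face, at y 50 to 115 mm of the plate; axes parallel to the plate's. A post (25 mm thick, base 48 mm wide, 86 mm high) stands 72 mm further along +y; its level arm (24 mm wide, 55 to 69 mm above the table) carries the plunger.
- plunger (a joint): How far the knob is pressed down, in m: 0 up (start), 0.024 bottomed; spring return. A black ring on the bright stem reaches the top of the steel bush half-way (0.012). The foot meets an 8 mm bar at 0.007 and then clamps it by its own spring. Force on the knob: about 2 N to start, 3 N as the foot meets the bar, 8 N half-way, 19 N bottomed.
- knob_top (a point): Centre of the flat top of the plunger's black round knob (34 mm diameter, 15 mm high), 113 mm above the table when up. z up. It goes down with the knob.
- foot: Round rubber foot at the plunger's lower end, 22 mm diameter. Origin: centre of its underside, 15 mm above the table when up, so 7 mm above the top of a bar lying on the table: slide the bar in under it.
- objective_can: Bystander, leave alone: grey round screw-lid can, 44 mm diameter, 50 mm high, on the table, right of the plate and beyond it. Origin: centre of its underside.
- spray_bottle: Bystander, leave alone: small white bottle, 32 mm diameter, 100 mm high, on the table beyond the plate or on the far right. Origin: centre of its underside.
- optic_post: Bystander, leave alone: plain steel post on a round base, 44 mm diameter, 85 mm high, no arm and no knob, on the table on the far right or beyond the plate. Origin: centre of its underside.
- dish: Bystander, leave alone: clear round dish with lid, 60 mm diameter, 14 mm high, lying on the stage plate. Origin: centre of its underside.
- slide_box: Bystander, leave alone: flat grey and white box, 90 x 190 x 34 mm, on the table on the far left. Origin: centre of its underside.
- tissue_pack: Bystander, leave alone: flat packet, 100 x 75 x 8 mm, on the table on the near left. Origin: centre of its underside.
- driver: Bystander, leave alone: screwdriver 170 mm long, lying on the table on the near left.
There are look-alikes about, which are no part of the job. Of the things that look like the hold_down, the smallest one is meant. There is more than one size of the stage_plate; the job needs the larger.

How it is judged:
By the outcome, as a careful person would: the job done as asked, in the order asked, and still so for the second after the job is handed in, while the arm keeps its last pose, push and grip.
It also fails if it takes over 48 s, if anything falls off the work surface, if the arm or the gripper's body presses on something with over 40 N, if the wrist force passes 120 N, or if a joint passes its speed limit or range.

### The arm

A 7-joint arm with a two-finger parallel gripper is mounted at the origin on the work surface. World frame = base frame: x ahead of the robot, y to its left, z up, the work surface at z = 0. Lengths are in m, angles in rad, forces in N, time in s.
With the tool pointing down it reaches from about 0.4 to 0.85 m from the base axis. Payload 10.4 kg.
Tool frame: the origin (TCP) lies between the finger pads; the fingertips stand tips_ahead ahead of it and the grasp point (between the pads) lies 11 mm behind it (tips_ahead is the distance from the TCP to the fingertips, in m); z points along the fingers, x is the direction in which the jaws open and shut, and the axes are right-handed (so a half turn about z gives the same grasp; the last joint's range is limited). The gripper opens to 87 mm and grips with 3 to 60 N. Pads are 19 mm wide; open, the fingers measure 117 mm over their backs; the gripper's body (75 mm by 190 mm) begins 51 mm behind the grasp point.
Start: joints at [-1.285, 0.332, -0.065, 1.46, 0.022, 1.35, -0.088], TCP at [0.19, 0.595, 0.231] pointing down, gripper open.
Joint ranges: [-2.6, 2.6], [-0.5, 2.12], [-1.47, 1.34], [0.16, 2.42], [-1.27, 4.41], [0.06, 2.06], [-2.6, 2.6]. Speed limits (rad/s): [2.22, 2.22, 2.79, 2.79, 3.14, 3.14, 3.14].

### API

Orientations are given as a unit quaternion [x, y, z, w].
In Python, from bench import read_state, camera, close_job, tips_ahead gives the robot as it stands.
- The arm moves only by the tool arm_command, never from a script. Its argument "commands" is a list that holds one entry, the list of rows, each a list of 7 numbers: the turn, a rotation vector about the tool's x, y, z in rad, then the shift along the tool's x, y, z in m, then the opening in per cent of the stroke, from 0 (shut) to 100 (fully open). In form: [[[rx, ry, rz, x, y, z, claw], ...]]. A call has 1 to 20 rows; each row shifts and turns the commanded pose from where the row before left it, along the tool's axes as they then stand; what a row does not reach is not made up. A row lasts 1/8 s, in which the tool goes at most 62.5 mm and 10.7 degrees, less where a joint would pass 70% of its speed; a pose out of reach is approached as far as the arm can. A call with a gripper value outside its range is refused whole. The fingers move at their own pace and stop on an object; "newtons" is the grip in N (left out, the last holds). Time passes only in rows, so rows that do not move let the fingers close. It gives the time, the measured TCP pose, the force and the opening at its end, in the units of the state.
- read_state(): the state, without advancing time (a new reading comes with each control period).
- camera(name): name is "scene" or "side" or "wrist"; returns a dict with "frame" (480x640x3 uint8, red, green, blue), "vfov" (degrees; the focal length in pixels is half the picture's height over the tangent of half this angle, whatever the lens; pixels are square), "cx", "cy" (the principal point, pixels), "R" (3x3) and "t" (3): a world point X has camera coordinates R X + t. Camera axes: x right, y down, z forward; pixel columns grow to the right and rows downward; lengths in m; the calibration is good to about 2 mm. A picture is of the moment at which its call begins. There is no depth.
- close_job(): hands the job in, once; it reports no verdict.
The state is a dict: "time": time; "joint_positions": joint angles; "joint_vel": joint speeds; "joint_torque": joint torques, N m; "ee_pos": TCP position; "eef_rot": TCP orientation; "ft_force": force on the tool from outside, world axes, zero at the start; "torque": the same for the moment, N m; "width": finger opening in m.
Only numpy, scipy, OpenCV 4.12 (cv2) and the standard library are available. Lean on these libraries where they do the work, as an engineer would, in place of code of your own. Each camera call takes 0.05 s, during which the arm holds its last target.

## Working session

There is one attempt and no reset: what is moved stays moved. The work goes in short steps, Python scripts to look and compute and a tool call to move; the robot and the scene stay as the last step left them, time stands still between calls to the robot, and variables do not carry over. Pictures are saved under pics/ and viewed, and the job is handed in when it is done.

Besides the shell and the picture viewer there is one more tool, called after ">>>" as name(argument=value, ...) on one line, values as JSON. arm_command: Moves the arm, as the interface text tells. Its arguments: {"type":"object","properties":{"commands":{"type":"array"},"newtons":{"type":"number"}},"required":["commands"]}

```bash
ls; mkdir -p pics; cat > h.py <<'E'
import numpy as np, cv2
from bench import read_state, camera, close_job, tips_ahead
def grab(n,fn):
    c=camera(n); cv2.imwrite('pics/'+fn+'.png',c['frame'][:,:,::-1]); np.savez('pics/'+fn+'.npz',**c); return c
def load(fn): return dict(np.load('pics/'+fn+'.npz'))
def ray(c,u,v):
    f=240/np.tan(np.radians(float(c['vfov']))/2)
    d=np.array([(u-c['cx'])/f,(v-c['cy'])/f,1.]); R=np.array(c['R']);t=np.array(c['t'])
    return -R.T@t, R.T@d
def onz(c,u,v,z):
    o,d=ray(c,u,v); return o+d*(z-o[2])/d[2]
def proj(c,X):
    f=240/np.tan(np.radians(float(c['vfov']))/2)
    p=np.array(c['R'])@np.array(X)+np.array(c['t']); return float(c['cx'])+f*p[0]/p[2], float(c['cy'])+f*p[1]/p[2]
E
python3 - <<'E'
from h import *
print(tips_ahead if not callable(tips_ahead) else tips_ahead()); print(read_state())
for n in ['scene','side','wrist']:
    c=grab(n,n+'0'); print(n,c['vfov'],c['cx'],c['cy'],c['R'],c['t'],[k for k in c])
E
```

```text
pics
0.008
{'time': 0.0, 'joint_positions': array([-1.28460783,  0.3328635 , -0.06470852,  1.46095939,  0.02159733,
        1.34985671, -0.08848157]), 'joint_vel': array([ 0.00181782, -0.00226045,  0.00055845, -0.00113289, -0.00093278,
       -0.00068141,  0.00040118]), 'joint_torque': array([ 1.50756728e-04, -6.23243666e+01,  2.48160877e-02, -3.89912724e+01,
       -6.13201456e-02,  3.95428156e-02,  1.40492457e-04]), 'ee_pos': array([0.18982663, 0.59508652, 0.22975053]), 'eef_rot': array([ 8.07421512e-01,  5.89974590e-01, -5.44058680e-04,  4.33688202e-04]), 'ft_force': array([ 0.43789303,  0.35842124, -0.17861942]), 'torque': array([-0.03932693,  0.00089666, -0.01296813]), 'width': 0.08693490997194434}
scene 44.012414818316714 320.7711176373604 239.9290945879373 [[-0.62537527  0.78014132  0.01689024]
 [ 0.57162494  0.47274431 -0.6706398 ]
 [-0.53117859 -0.40974667 -0.74159084]] [ 0.27574787 -0.30093346  1.74078892] ['frame', 'vfov', 'cx', 'cy', 'R', 't']
side 48.371665796395874 323.95686674201943 238.01007825632067 [[ 0.8294015  -0.5584745  -0.01412058]
 [-0.29097268 -0.41027622 -0.86429643]
 [ 0.47689418  0.72095746 -0.50278453]] [-0.38825799  0.27901073  1.06343417] ['frame', 'vfov', 'cx', 'cy', 'R', 't']
wrist 71.81771597903432 323.50084744330286 241.29145886248034 [[ 0.30247285  0.95315533 -0.00225543]
 [ 0.91363865 -0.28925676  0.2856483 ]
 [ 0.2716148  -0.0884615  -0.95833187]] [-0.62445496 -0.03622882  0.3911013 ] ['frame', 'vfov', 'cx', 'cy', 'R', 't']
```

View pics/scene0.png

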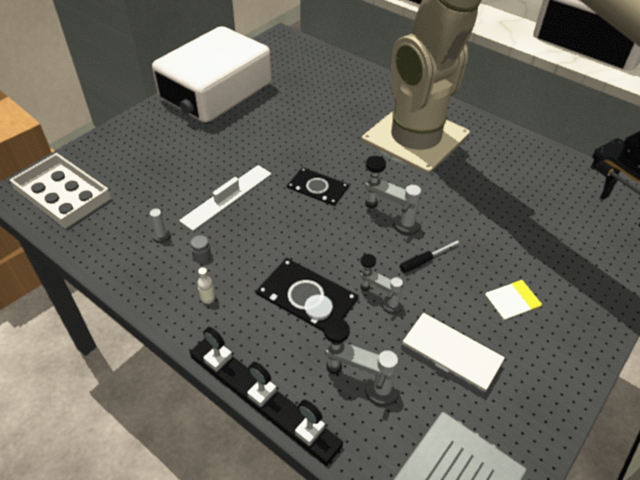

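View pics/side0.png

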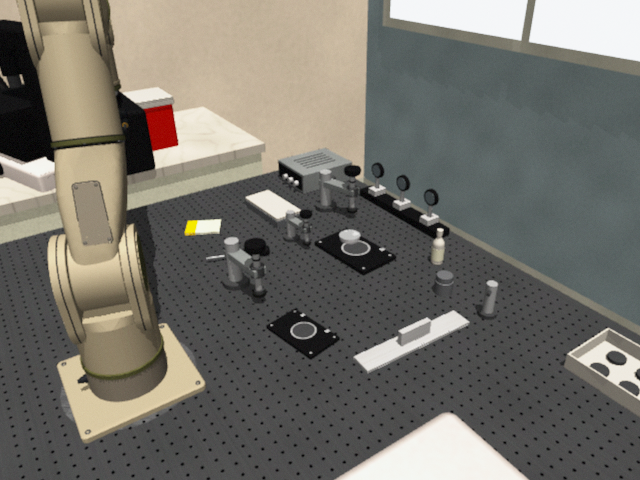

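View pics/wrist0.png

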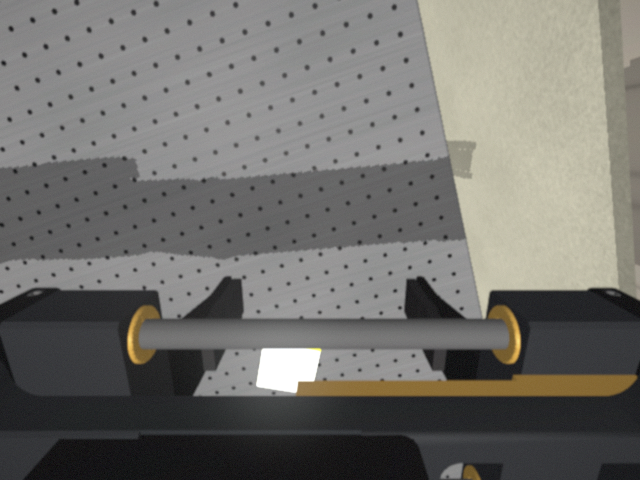

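Candidates: hold-downs in scene at knob (375,165), (368,262) and (337,330); (368,262) is the smallest. Plates at (318,185), which is small, and (305,292), which is larger. There is only one straightedge, at (228,195). I'll check these in a close crop.

```bash
python3 - <<'E'
from h import *
a=cv2.imread('pics/scene0.png'); b=cv2.imread('pics/side0.png')
A=cv2.resize(a[240:340,245:415],None,fx=4.7,fy=4.7,interpolation=cv2.INTER_CUBIC); cv2.imwrite('pics/cropA.png',A[:600,:800])
B=cv2.resize(b[190:290,275:405],None,fx=6,fy=6,interpolation=cv2.INTER_CUBIC); cv2.imwrite('pics/cropB.png',B)
C=cv2.resize(a[155:235,170:280],None,fx=7,fy=7,interpolation=cv2.INTER_CUBIC); cv2.imwrite('pics/cropC.png',C)
E
```

```text
(no output)
```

View pics/cropA.png

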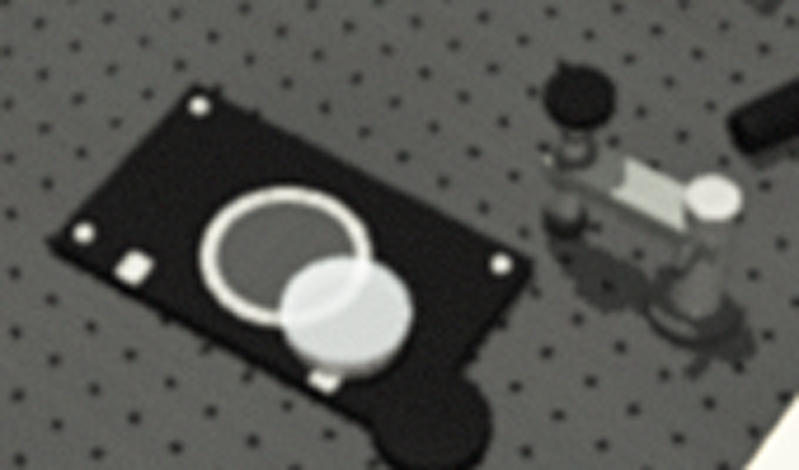

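View pics/cropB.png

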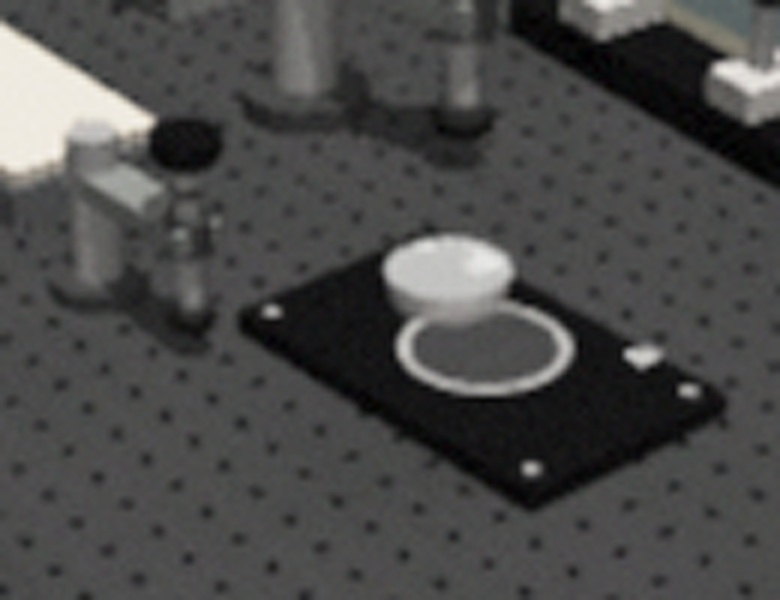

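View pics/cropC.png

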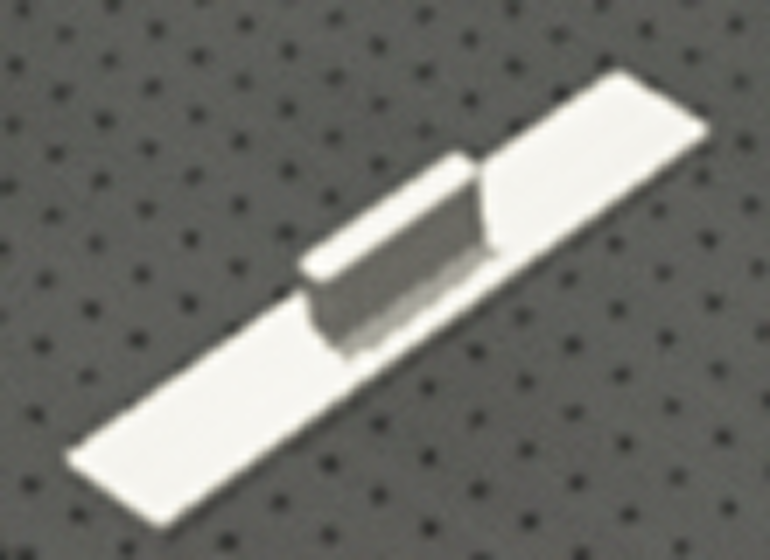

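```bash
python3 - <<'E'
from h import *
a=load('scene0');b=load('side0')
P=lambda c,s,o,pts,z:[onz(c,o[0]+(u+.5)/s-.5,o[1]+(v+.5)/s-.5,z).round(4)[:2] for u,v in pts]
print('scene plate fr,fl,br',P(a,4.7,(245,240),[(195,88),(530,265),(50,240)],.012))
print('side plate fl,fr,br',P(b,6,(275,190),[(243,314),(533,500),(725,398)],.012))
print('knob',P(a,4.7,(245,240),[(579,97)],.113),P(b,6,(275,190),[(185,142)],.110))
print('post scene/side',P(a,4.7,(245,240),[(713,198)],.086),P(b,6,(275,190),[(92,132)],.086))
print('bar scene',P(a,7,(170,155),[(618,69),(710,128),(163,527),(66,458)],.008))
print('rib top',P(a,7,(170,155),[(456,152),(481,172),(319,283),(300,264)],.044))
# side bar corners: subpixel via mask
for n,c in(('scene0',a),('side0',b)):
    g=cv2.cvtColor(c['frame'],cv2.COLOR_RGB2GRAY); m=(g>150).astype(np.uint8)
    x,y,w,h=((170,155,110,85) if n=='scene0' else (345,300,135,75))
    mm=m*0; mm[y:y+h,x:x+w]=m[y:y+h,x:x+w]
    cs=max(cv2.findContours(mm,0,2)[0],key=cv2.contourArea)
    q=cv2.approxPolyDP(cs,4,True)[:,0]; print(n,q.tolist(),[onz(c,*p,.008).round(4)[:2] for p in q])
E
python3 - <<'E'
import cv2
b=cv2.imread('pics/side0.png')
cv2.imwrite('pics/cropD.png',cv2.resize(b[300:380,345:480],None,fx=5.9,fy=5.9,interpolation=cv2.INTER_CUBIC))
E
```

```text
scene plate fr,fl,br [array([0.599 , 0.0213]), array([0.581 , 0.2175]), array([0.7156, 0.0304])]
side plate fl,fr,br [array([0.5831, 0.2147]), array([0.5987, 0.0147]), array([0.7175, 0.0298])]
knob [array([0.5548, 0.2181])] [array([0.5555, 0.2157])]
post scene/side [array([0.545 , 0.2885])] [array([0.5496, 0.2888])]
bar scene [array([ 0.3898, -0.2633]), array([ 0.3926, -0.2122]), array([ 0.6733, -0.2189]), array([ 0.6721, -0.2704])]
rib top [array([ 0.4924, -0.2473]), array([ 0.4944, -0.2324]), array([ 0.5746, -0.2357]), array([ 0.5719, -0.2482])]
scene0 [[270, 172], [257, 165], [213, 193], [237, 180], [238, 191], [219, 204], [211, 197], [180, 221], [194, 229]] [array([ 0.3917, -0.2167]), array([ 0.3931, -0.2635]), array([ 0.5488, -0.2758]), array([ 0.4722, -0.2629]), array([ 0.5015, -0.2309]), array([ 0.5678, -0.2344]), array([ 0.5627, -0.2689]), array([ 0.6729, -0.2659]), array([ 0.6695, -0.2189])]
side0 [[468, 321], [453, 310], [433, 320], [426, 317], [399, 330], [405, 333], [429, 321], [429, 332], [402, 346], [396, 336], [354, 357], [368, 371]] [array([ 0.6756, -0.2663]), array([ 0.6772, -0.2191]), array([ 0.6145, -0.2193]), array([ 0.6091, -0.2025]), array([ 0.5298, -0.2019]), array([ 0.5338, -0.2169]), array([ 0.6047, -0.2167]), array([ 0.5786, -0.2442]), array([ 0.501 , -0.2447]), array([ 0.5115, -0.2133]), array([ 0.3985, -0.2139]), array([ 0.3974, -0.2617])]
```

View pics/cropD.png

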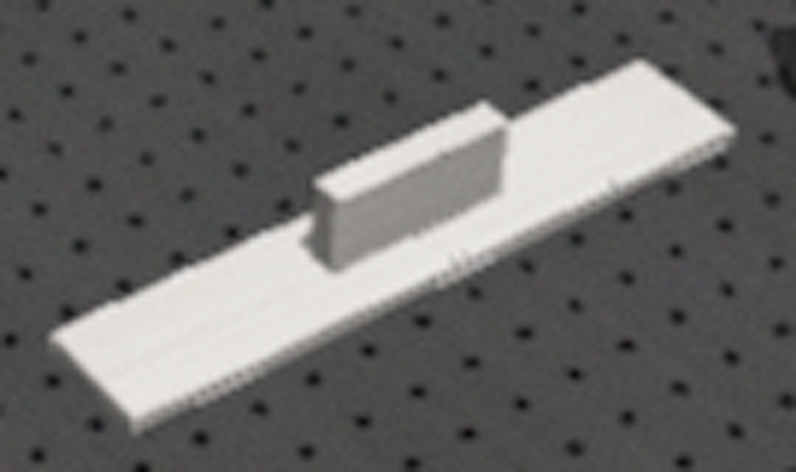

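>>> arm_command(commands=[[[0,0,0,-0.0235,0.04,0,100],[0,0,0,-0.0235,0.04,0,100],[0,0,0,-0.0235,0.04,0,100],[0,0,0,-0.0235,0.04,0,100],[0,0,0,-0.0235,0.04,0,100],[0,0,0,-0.0235,0.04,0,100],[0,0,0,-0.0235,0.04,0,100],[0,0,0,-0.0235,0.04,0,100],[0,0,0,-0.0235,0.04,0,100],[0,0,0,-0.0235,0.04,0,100],[0,0,0,-0.0457,0.0181,0,100],[0,0,0,-0.0457,0.0181,0,100],[0,0,0,-0.0457,0.0181,0,100],[0,0,0,-0.0457,0.0181,0,100],[0,0,0,-0.0457,0.0181,0,100],[0,0,0,-0.0457,0.0181,0,100],[0,0,0,-0.0457,0.0181,0,100],[0,0,0,-0.0457,0.0181,0,100],[0,0,0,-0.0457,0.0181,0,100],[0,0,0,-0.0457,0.0181,0,100]]])

```text
time: 2.65
ee_pos: [0.5331, -0.2417, 0.2304]
eef_rot: [0.807, 0.59, 0.0, -0.0]
ft_force: [0.4, -0.4, -0.4]
width: 0.087
```

>>> arm_command(commands=[[[0,0,-0.144,0,0,0,100],[0,0,-0.144,0,0,0.03,100],[0,0,0,0,0,0.02,100],[0,0,0,0,0,0,100]]])

```text
time: 3.15
ee_pos: [0.5322, -0.2399, 0.1791]
eef_rot: [0.714, 0.7, -0.001, -0.001]
ft_force: [0.3, 1.0, 0.9]
width: 0.0869
```

```bash
python3 - <<'E'
from h import *
s=read_state(); print(s['time'],s['ee_pos'],s['eef_rot'],s['joint_positions'].round(2))
for n in ['wrist','scene']: grab(n,n+'1')
E
```

```text
3.15 [ 0.53222509 -0.2399415   0.1790785 ] [ 0.71449467  0.69963918 -0.0007645  -0.00134351] [-0.12  0.3   0.57  1.67 -0.17  1.23  2.03]
```

View pics/wrist1.png

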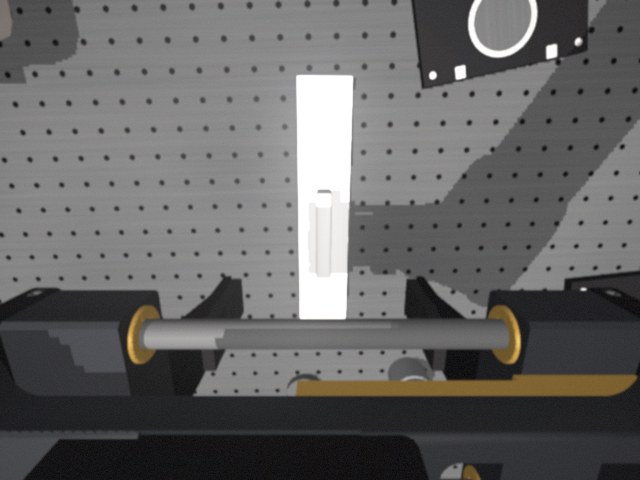

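```bash
python3 - <<'E'
from h import *
c=load('wrist1')
for u,v in [(297,75),(353,75),(347,319),(299,319)]: print((u,v),onz(c,u,v,.008).round(4))
for u,v in [(316.5,203),(330.5,203),(330,273),(317.5,273)]: print((u,v),onz(c,u,v,.044).round(4))
a=load('scene0')
for u,v,z in [(375,163,.15),(406,188,.12),(292,187,.0),(318,306,.02)]: print(onz(a,u,v,z).round(3))
from scipy.spatial.transform import Rotation as Ro
print(Ro.from_quat(read_state()['eef_rot']).as_matrix().round(4))
E
python3 - <<'E'
import cv2
b=cv2.imread('pics/wrist1.png')
cv2.imwrite('pics/cropE.png',cv2.resize(b[60:330,270:380],None,fx=2.2,fy=2.2,interpolation=cv2.INTER_CUBIC))
E
```

```text
(297, 75) [ 0.3956 -0.2608  0.008 ]
(353, 75) [ 0.3966 -0.2109  0.008 ]
(347, 319) [ 0.64   -0.2161  0.008 ]
(299, 319) [ 0.639  -0.2689  0.008 ]
(316.5, 203) [ 0.5047 -0.2455  0.044 ]
(330.5, 203) [ 0.505  -0.2331  0.044 ]
(330, 273) [ 0.571  -0.2345  0.044 ]
(317.5, 273) [ 0.5708 -0.2462  0.044 ]
[0.322 0.069 0.15 ]
[0.318 0.16  0.12 ]
[ 0.392 -0.138  0.   ]
[0.663 0.17  0.02 ]
[[ 2.110e-02  9.998e-01  3.000e-04]
 [ 9.998e-01 -2.110e-02 -1.000e-04]
 [-1.000e-04  3.000e-04 -1.000e+00]]
```

View pics/cropE.png

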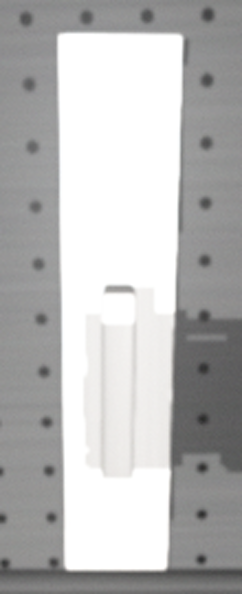

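>>> arm_command(commands=[[[0,0,0,0,0.004,0.04,100],[0,0,0,0,0,0.04,100],[0,0,0,0,0,0.04,100],[0,0,0,0,0,0.034,100],[0,0,0,0,0,0,100],[0,0,0,0,0,0,0],[0,0,0,0,0,0,0],[0,0,0,0,0,0,0],[0,0,0,0,0,0,0],[0,0,0,0,0,0,0]]], newtons=40)

```text
time: 4.5
ee_pos: [0.5372, -0.2405, 0.0267]
eef_rot: [0.714, 0.7, 0.0, 0.0]
ft_force: [0.5, 0.6, -0.4]
width: 0.0451
```

>>> arm_command(commands=[[[0,0,0,0,0,0,0],[0,0,0,0,0,0,0],[0,0,0,0,0,0,0],[0,0,0,0,0,0,0],[0,0,0,0,0,0,0]]])

```text
time: 5.12
ee_pos: [0.5371, -0.2404, 0.0265]
eef_rot: [0.714, 0.7, 0.0, -0.0]
ft_force: [0.1, 0.4, -0.4]
width: 0.0139
```

>>> arm_command(commands=[[[0,0,0,0,0,-0.03,0],[0,0,0,0,0,-0.04,0],[0,0,0,0,0,-0.04,0],[0,0,0.1625,0,0,0,0],[0,0,0.1625,0,0,0,0],[0,0,0.1625,0,0,0,0],[0,0,0.1625,0,0,0,0],[0,0,0.1625,0,0,0,0],[0,0,0.1625,0,0,0,0],[0,0,0.1625,0,0,0,0],[0,0,0.1625,0,0,0,0],[0,0,0.1625,0,0,0,0],[0,0,0,0.0056,-0.0416,0,0],[0,0,0,0.0056,-0.0416,0,0],[0,0,0,0.0056,-0.0416,0,0],[0,0,0,0.0056,-0.0416,0,0],[0,0,0,0.0056,-0.0416,0,0],[0,0,0,0.0056,-0.0416,0,0],[0,0,0,0.0056,-0.0416,0,0],[0,0,0,0,0,0,0]]])

```text
time: 7.62
ee_pos: [0.5503, 0.0552, 0.136]
eef_rot: [0.999, 0.046, -0.0, 0.0]
ft_force: [-0.3, -1.1, -2.7]
width: 0.0136
```

```bash
python3 - <<'E'
from h import *
s=read_state(); print(s['time'],s['ee_pos'],s['eef_rot'],s['joint_positions'].round(2),s['width'])
for n in ['wrist','scene','side']: grab(n,n+'2')
E
```

```text
7.625 [0.55034293 0.05523541 0.13595739] [ 9.98938497e-01  4.60610261e-02 -4.99044984e-04  1.13077542e-04] [-0.83  0.3   0.76  1.8  -0.23  1.13  0.1 ] 0.013571142913163846
```

View pics/scene2.png

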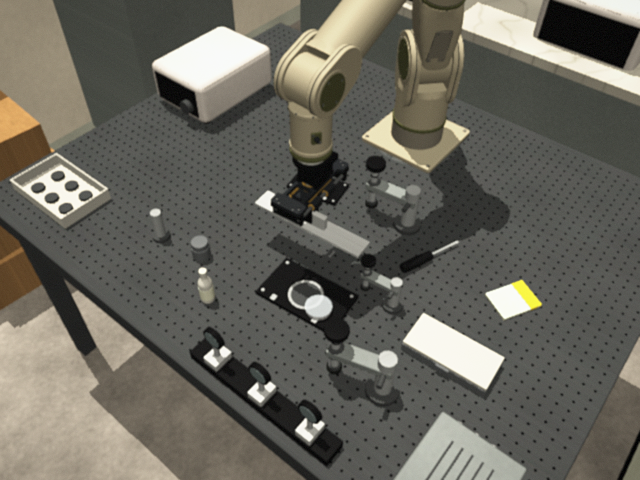

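View pics/side2.png

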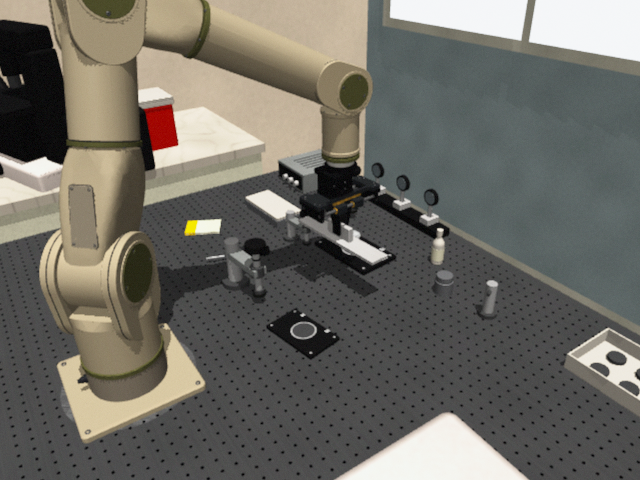

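View pics/wrist2.png

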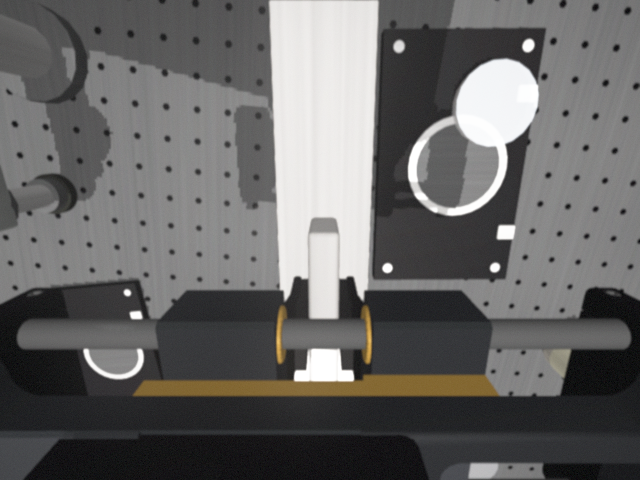

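```bash
python3 - <<'E'
from h import *
c=load('wrist2')
g=cv2.cvtColor(c['frame'],cv2.COLOR_RGB2GRAY)
for v in range(60,260,40):
    print(v,g[v,368:398].tolist())
b=cv2.imread('pics/wrist2.png')
cv2.imwrite('pics/cropF.png',cv2.resize(b[10:290,340:560],None,fx=2.1,fy=2.1,interpolation=cv2.INTER_CUBIC))
for u,v in [(383,30),(544,28),(507,278),(374,277)]: print(onz(c,u,v,.012).round(4))
E
```

```text
60 [235, 236, 237, 235, 232, 233, 230, 210, 154, 104, 92, 81, 59, 41, 44, 50, 53, 53, 55, 53, 52, 53, 54, 51, 49, 53, 51, 50, 50, 54]
100 [237, 238, 236, 235, 233, 230, 203, 144, 99, 83, 69, 47, 41, 45, 53, 54, 53, 54, 54, 52, 55, 50, 54, 50, 51, 53, 48, 51, 50, 47]
140 [238, 235, 234, 232, 215, 153, 103, 91, 84, 58, 40, 42, 48, 53, 49, 50, 49, 52, 51, 50, 50, 51, 51, 49, 49, 47, 49, 46, 47, 49]
180 [235, 234, 230, 195, 135, 96, 86, 66, 46, 38, 42, 51, 52, 48, 47, 53, 47, 47, 46, 47, 49, 47, 48, 46, 46, 51, 51, 56, 61, 61]
220 [230, 214, 166, 133, 134, 119, 80, 46, 55, 62, 66, 68, 65, 66, 65, 67, 64, 65, 66, 65, 62, 66, 63, 63, 62, 62, 63, 64, 59, 62]
[0.5797 0.2163 0.012 ]
[0.6971 0.2286 0.012 ]
[0.7198 0.0318 0.012 ]
[0.5999 0.0215 0.012 ]
```

View pics/cropF.png

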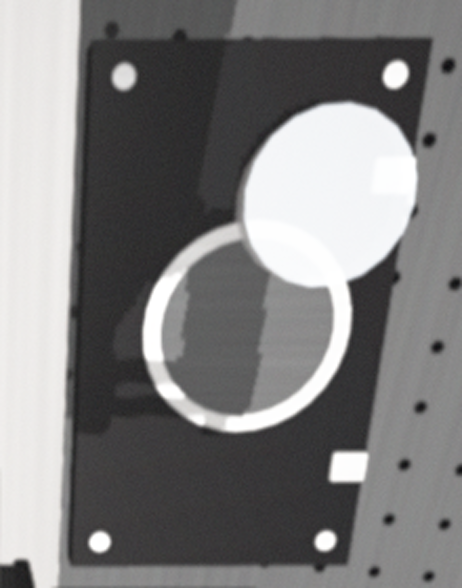

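>>> arm_command(commands=[[[0,0,0,0,0,0.03,0],[0,0,0,0,0,0.03,0],[0,0,0,0,0,0.03,0],[0,0,0,0,0,0.0165,0],[0,0,0,0,0,0,0],[0,0,0,0,0,0,0]]])

```text
time: 8.52
ee_pos: [0.5515, 0.0527, 0.0311]
eef_rot: [0.999, 0.043, 0.001, -0.0]
ft_force: [0.1, -0.7, -3.2]
width: 0.0141
```

```bash
python3 - <<'E'
from h import *
s=read_state(); print(s['time'],s['ee_pos'],s['eef_rot'],s['ft_force'])
for n in ['wrist','scene']: grab(n,n+'3')
b=cv2.imread('pics/scene3.png')
cv2.imwrite('pics/cropG.png',cv2.resize(b[190:320,240:420],None,fx=4.4,fy=4.4,interpolation=cv2.INTER_CUBIC))
E
```

```text
8.525 [0.55147462 0.05268457 0.03108515] [ 9.99056810e-01  4.34165675e-02  6.79274238e-04 -1.72794467e-04] [ 0.1380335  -0.74139143 -3.24184959]
```

View pics/cropG.png

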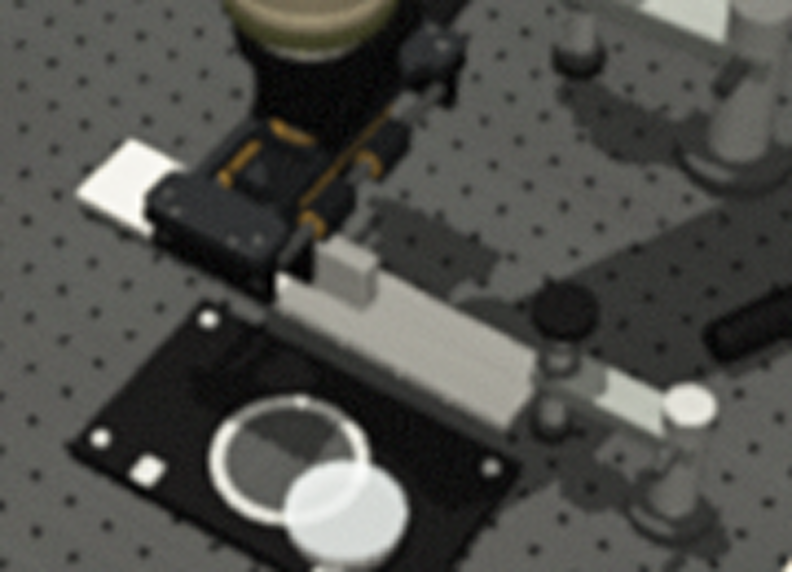

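View pics/wrist3.png

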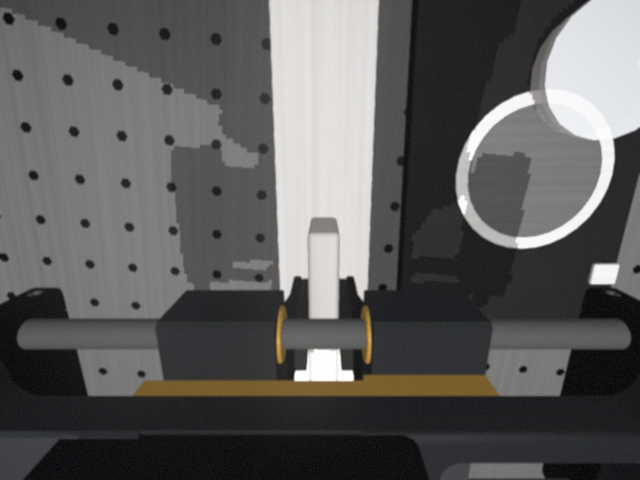

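```bash
python3 - <<'E'
from h import *
c=load('wrist3')
g=cv2.GaussianBlur(cv2.cvtColor(c['frame'],cv2.COLOR_RGB2GRAY),(1,9),0).astype(float)
for v in range(20,270,50): print(v,g[v,366:420].astype(int).tolist())
B=[];P=[]
for v in range(10,270,5):
    r=g[v]; d=r[1:]-r[:-1]
    i=366+np.argmin(d[366:386]); B.append(onz(c,i+.5,v,.0127)[:2])
    j=392+np.argmin(d[392:420]); P.append((j,v))
B=np.array(B); k=np.polyfit(B[:,1],B[:,0],1); print('bar',np.degrees(np.arctan(-k[0])),np.polyval(k,.118))
P2=np.array([onz(c,j+.5,v,.012)[:2] for j,v in P])
k=np.polyfit(P2[:,1],P2[:,0],1)
res=abs(P2[:,0]-np.polyval(k,P2[:,1])); ok=res<.002; k=np.polyfit(P2[ok,1],P2[ok,0],1); print(ok.sum(),len(ok))
print('plate',np.degrees(np.arctan(-k[0])),np.polyval(k,.118)); print(P[::6])
E
```

```text
20 [217, 218, 218, 220, 221, 221, 221, 220, 219, 219, 213, 182, 126, 89, 84, 84, 86, 84, 85, 84, 84, 84, 84, 82, 81, 81, 80, 80, 81, 79, 79, 79, 79, 80, 81, 80, 81, 80, 80, 80, 80, 79, 79, 77, 69, 44, 24, 21, 19, 20, 24, 27, 33, 36]
70 [221, 222, 224, 225, 225, 223, 222, 221, 217, 187, 131, 90, 84, 83, 85, 85, 84, 84, 83, 82, 83, 82, 83, 82, 82, 80, 81, 81, 81, 81, 82, 82, 81, 81, 80, 80, 79, 82, 82, 82, 82, 74, 50, 27, 19, 20, 21, 21, 29, 34, 37, 35, 36, 35]
120 [224, 226, 226, 226, 224, 222, 219, 192, 134, 90, 83, 84, 85, 83, 84, 84, 83, 84, 83, 82, 83, 82, 82, 82, 82, 82, 82, 82, 81, 80, 82, 83, 83, 82, 80, 81, 81, 81, 76, 55, 33, 22, 22, 20, 23, 27, 34, 35, 35, 36, 36, 36, 35, 34]
170 [226, 225, 223, 222, 219, 192, 136, 91, 84, 86, 85, 84, 84, 83, 83, 83, 82, 81, 82, 81, 80, 82, 83, 82, 83, 83, 81, 82, 80, 81, 82, 81, 81, 80, 80, 77, 59, 39, 22, 22, 19, 23, 29, 34, 35, 35, 34, 34, 34, 35, 34, 34, 35, 34]
220 [221, 220, 218, 194, 138, 90, 83, 83, 83, 82, 81, 81, 80, 82, 82, 81, 83, 82, 81, 80, 80, 80, 80, 82, 80, 80, 80, 80, 81, 82, 81, 81, 80, 69, 44, 23, 19, 18, 22, 28, 32, 34, 34, 34, 32, 33, 36, 34, 34, 34, 35, 32, 34, 34]
bar 5.1555362414192425 0.5710098285832269
51 52
plate 5.77800138432625 0.5869294336730343
[(np.int64(411), 10), (np.int64(409), 40), (np.int64(407), 70), (np.int64(406), 100), (np.int64(404), 130), (np.int64(396), 160), (np.int64(401), 190), (np.int64(399), 220), (np.int64(398), 250)]
```

```bash
python3 - <<'E'
from h import *
c=load('wrist3')
g=cv2.GaussianBlur(cv2.cvtColor(c['frame'],cv2.COLOR_RGB2GRAY),(1,9),0).astype(float)
for nm,z,lo,hi,s in (('foot',0,392,420,-1),):
    P=[]
    for v in range(10,270,4):
        d=np.diff(g[v]); j=lo+np.argmin(d[lo:hi]); P.append(onz(c,j+.5,v,z)[:2])
    P=np.array(P); k=np.polyfit(P[:,1],P[:,0],1); ok=abs(P[:,0]-np.polyval(k,P[:,1]))<.001; k=np.polyfit(P[ok,1],P[ok,0],1)
    print(nm,np.degrees(np.arctan(-k[0])),np.polyval(k,.118),np.polyval(k,.06))
P=[]
for v in range(10,270,4):
    m=g[v]; f=392+np.argmin(np.diff(m)[392:420]); d=np.diff(m); j=f+3+np.argmax(d[f+3:f+11]); P.append(onz(c,j+.5,v,.012)[:2])
P=np.array(P); k=np.polyfit(P[:,1],P[:,0],1); ok=abs(P[:,0]-np.polyval(k,P[:,1]))<.001; k=np.polyfit(P[ok,1],P[ok,0],1)
print('top',ok.sum(),np.degrees(np.arctan(-k[0])),np.polyval(k,.118),np.polyval(k,.06))
E
```

```text
foot 5.7710611281743 0.5897514065213113 0.5956132363822857
top 65 5.724148462321624 0.5894857445302996 0.5952996040106419
```

>>> arm_command(commands=[[[0,0,-0.0105,0,0,0.003,0],[0,0,0,0,-0.0105,0,0],[0,0,0,0,-0.0105,0,0],[0,0,0,0,-0.011,0,0],[0,0,0,0,-0.011,0,0],[0,0,0,0,0,0,0],[0,0,0,0,0,0,0]]])

```text
time: 9.5
ee_pos: [0.5465, 0.0964, 0.027]
eef_rot: [0.999, 0.049, -0.0, -0.0]
ft_force: [-0.5, 1.0, -0.6]
width: 0.0139
```

```bash
cat >> h.py <<'E'
def gapm(c,zb):
    g=cv2.GaussianBlur(cv2.cvtColor(c['frame'],cv2.COLOR_RGB2GRAY),(1,9),0).astype(float)
    out=[]
    B=[];P=[]
    for v in range(10,270,4):
        d=np.diff(g[v]); i=360+np.argmin(d[360:392]); B.append(onz(c,i+.5,v,zb)[:2])
        lo=i+5
        j=lo+np.argmin(d[lo:425]); P.append(onz(c,j+.5,v,0)[:2])
    for Q in (B,P):
        Q=np.array(Q); ok=np.ones(len(Q),bool)
        for _ in range(3):
            k=np.polyfit(Q[ok,1],Q[ok,0],1); ok=abs(Q[:,0]-np.polyval(k,Q[:,1]))<.0015
        print(ok.sum(),'ang',np.degrees(np.arctan(-k[0])).round(2),'x@.06,.118,.2',np.polyval(k,[.06,.118,.2]).round(4))
E
python3 - <<'E'
from h import *
s=read_state(); print(s['time'],s['ee_pos'],s['eef_rot'],s['ft_force'])
for n in ['wrist','scene','side']: grab(n,n+'4')
gapm(load('wrist4'),.0095)
b=cv2.imread('pics/scene4.png')
cv2.imwrite('pics/cropH.png',cv2.resize(b[190:320,240:420],None,fx=4.4,fy=4.4,interpolation=cv2.INTER_CUBIC))
b=cv2.imread('pics/side4.png')
cv2.imwrite('pics/cropI.png',cv2.resize(b[190:290,275:405],None,fx=6,fy=6,interpolation=cv2.INTER_CUBIC))
E
```

```text
9.5 [0.54646864 0.09639234 0.02704244] [ 9.98785886e-01  4.92610231e-02 -2.14771549e-05 -3.25119881e-04] [-0.47963726  0.97541982 -0.62458208]
52 ang 5.65 x@.06,.118,.2 [0.5752 0.5695 0.5613]
51 ang 5.74 x@.06,.118,.2 [0.5956 0.5898 0.5816]
```

View pics/cropH.png

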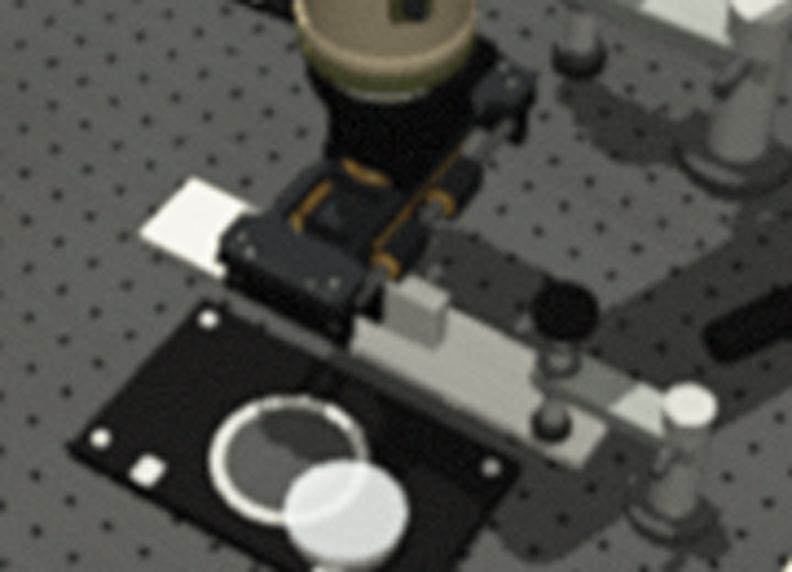

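View pics/cropI.png

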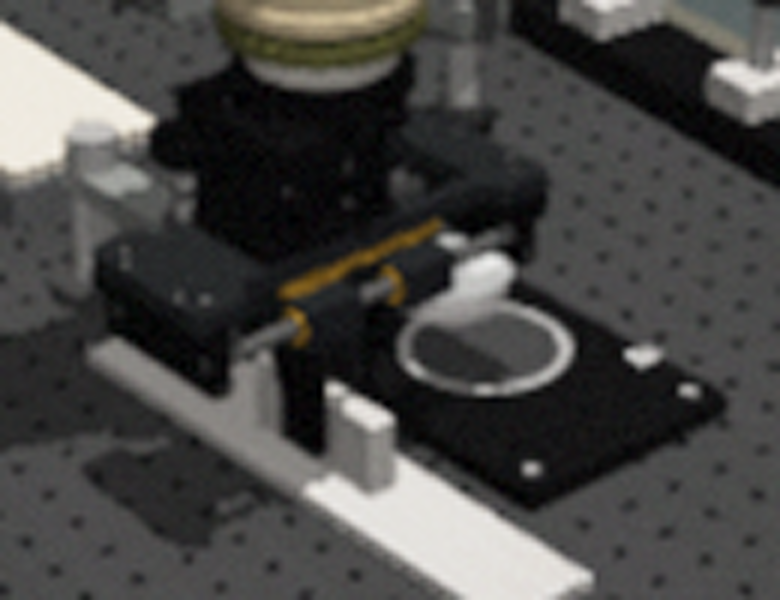

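View pics/wrist4.png

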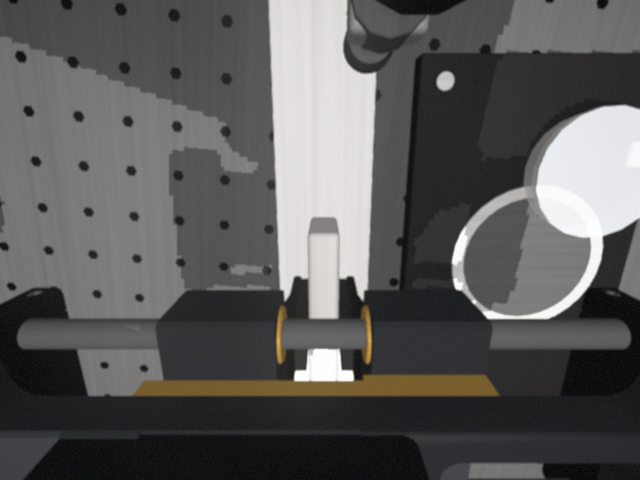

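>>> arm_command(commands=[[[0,0,0,0.006,0,0,0],[0,0,0,0.006,0,0,0],[0,0,0,0.005,0,0,0],[0,0,0,0,0,0,0],[0,0,0,0,0,0,0]]])

```text
time: 10.28
ee_pos: [0.5637, 0.0973, 0.0271]
eef_rot: [0.999, 0.049, 0.0, 0.0]
ft_force: [-0.5, 0.3, -0.5]
width: 0.0136
```

```bash
python3 - <<'E'
from h import *
s=read_state(); print(s['time'],s['ee_pos'],s['eef_rot'],s['ft_force'])
grab('wrist','wrist5')
gapm(load('wrist5'),.0085)
E
```

```text
10.275 [0.56369127 0.0973141  0.02708141] [9.98811604e-01 4.87372505e-02 2.42395657e-04 2.98034020e-05] [-0.47193108  0.34225032 -0.45765659]
65 ang 5.84 x@.06,.118,.2 [0.5931 0.5871 0.5787]
6 ang 7.56 x@.06,.118,.2 [0.6096 0.6019 0.591 ]
```

View pics/wrist5.png

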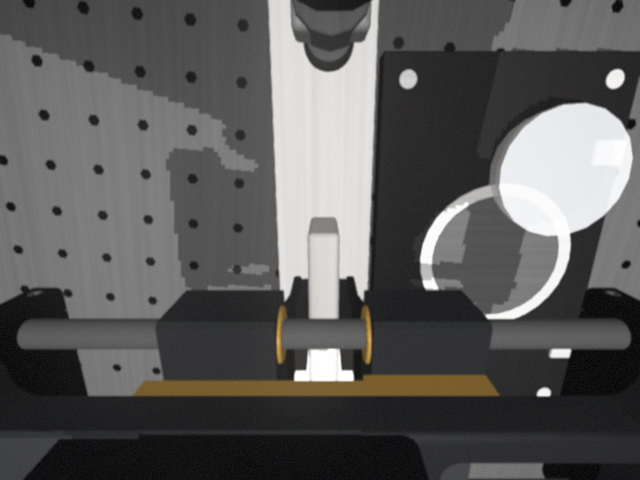

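>>> arm_command(commands=[[[0,0,0,0.001,0,0,0],[0,0,0,0.001,0,0,0],[0,0,0,0.0005,0,0,0],[0,0,0,0,0,0,0]]])

```text
time: 10.82
ee_pos: [0.5656, 0.0978, 0.0269]
eef_rot: [0.999, 0.049, -0.0, -0.0]
ft_force: [-2.9, -0.9, 0.7]
width: 0.0134
```

>>> arm_command(commands=[[[0,0,0,0.0005,0,0,0],[0,0,0,0.0005,0,0,0],[0,0,0,0,0,0,0]]])

```text
time: 11.2
ee_pos: [0.566, 0.0979, 0.0268]
eef_rot: [0.999, 0.049, -0.001, -0.0]
ft_force: [-6.9, -0.6, 3.3]
width: 0.0138
```

>>> arm_command(commands=[[[0,0,0,0,0,0,23],[0,0,0,0,0,0,23],[0,0,0,0,0,0,23],[0,0,0,0,0,0,23]]])

```text
time: 11.7
ee_pos: [0.5672, 0.0979, 0.0271]
eef_rot: [0.999, 0.049, 0.0, -0.0]
ft_force: [-1.1, 0.4, -0.6]
width: 0.02
```

>>> arm_command(commands=[[[0,0,0,0.001,0,0,23],[0,0,0,0.001,0,0,23],[0,0,0,0.001,0,0,23],[0,0,0,0,0,0,23]]])

```text
time: 12.2
ee_pos: [0.569, 0.0981, 0.0268]
eef_rot: [0.999, 0.049, -0.001, -0.0]
ft_force: [-5.1, 0.2, 3.9]
width: 0.0201
```

>>> arm_command(commands=[[[0,0,0,0.0005,0,0,23],[0,0,0,0.0005,0,0,23],[0,0,0,0,0,0,23]]])

```text
time: 12.58
ee_pos: [0.569, 0.0981, 0.0266]
eef_rot: [0.999, 0.049, -0.002, -0.0]
ft_force: [-9.3, -1.3, 7.0]
width: 0.0203
```

```bash
python3 - <<'E'
from h import *
s=read_state(); print(s['time'],s['ee_pos'],s['ft_force'])
for n in ['wrist','scene']: grab(n,n+'6')
b=cv2.imread('pics/wrist6.png')
cv2.imwrite('pics/cropJ.png',cv2.resize(b[30:290,330:420],None,fx=2.3,fy=2.3,interpolation=cv2.INTER_CUBIC))
b=cv2.imread('pics/scene6.png')
cv2.imwrite('pics/cropK.png',cv2.resize(b[190:320,240:420],None,fx=4.4,fy=4.4,interpolation=cv2.INTER_CUBIC))
gapm(load('wrist6'),.008)
E
```

```text
12.575 [0.56901528 0.09805328 0.02663099] [-9.28171736 -1.25100331  6.95659145]
65 ang 5.83 x@.06,.118,.2 [0.5955 0.5896 0.5812]
10 ang 11.76 x@.06,.118,.2 [0.6224 0.6104 0.5933]
```

View pics/cropJ.png

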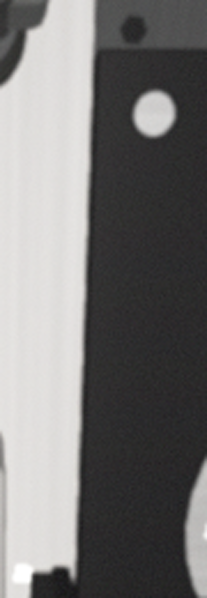

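View pics/cropK.png

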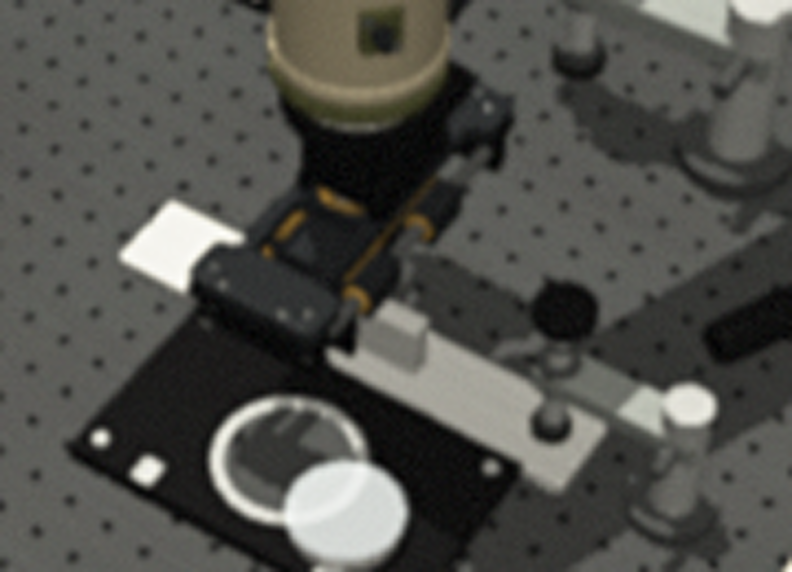

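>>> arm_command(commands=[[[0,0,0,-0.002,0,0,23],[0,0,0,-0.002,0,0,30],[0,0,0,-0.0005,0,0,30],[0,0,0,0,0,-0.01,30],[0,0,0,0,0,-0.02,30],[0,0,0,0,0,-0.04,30],[0,0,0,0,0,-0.05,30],[0,0,0,0,0,-0.05,0],[0,0,0,0,0,0,0],[0,0,0,0,0,0,0],[0,0,0,0,0,0,0],[0,0,0,0,0,0,0]]])

```text
time: 14.18
ee_pos: [0.566, 0.0976, 0.1962]
eef_rot: [0.999, 0.049, -0.001, 0.0]
ft_force: [0.3, -0.2, 0.2]
width: 0.0005
```

```bash
python3 - <<'E'
from h import *
s=read_state(); print(s['time'],s['ee_pos'],s['eef_rot'],s['ft_force'],s['width'])
for n in ['wrist','scene','side']: grab(n,n+'7')
b=cv2.imread('pics/scene7.png')
cv2.imwrite('pics/cropL.png',cv2.resize(b[190:320,240:420],None,fx=4.4,fy=4.4,interpolation=cv2.INTER_CUBIC))
b=cv2.imread('pics/side7.png')
cv2.imwrite('pics/cropM.png',cv2.resize(b[190:290,275:405],None,fx=6,fy=6,interpolation=cv2.INTER_CUBIC))
E
```

```text
14.175 [0.56599393 0.0976185  0.19622024] [ 9.98803504e-01  4.88971834e-02 -7.21765049e-04  3.22622795e-04] [ 0.25895607 -0.22441774  0.15027049] 0.00045087057960305297
```

View pics/wrist7.png

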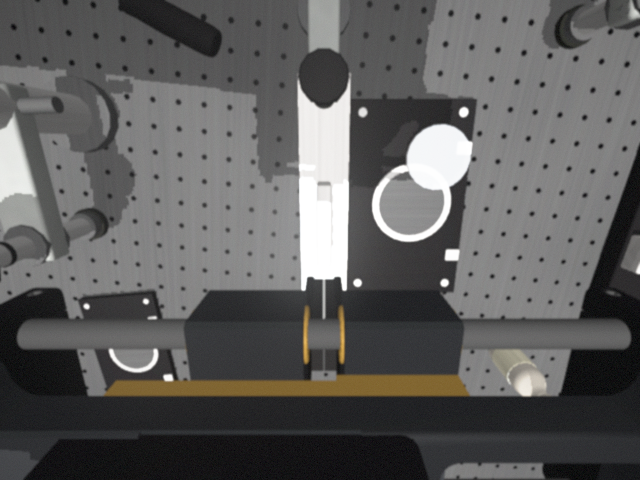

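View pics/cropL.png

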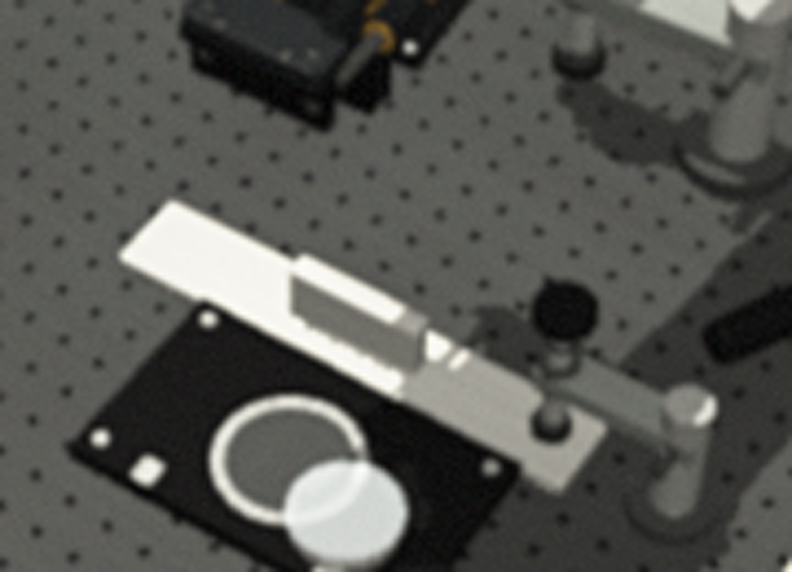

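View pics/cropM.png

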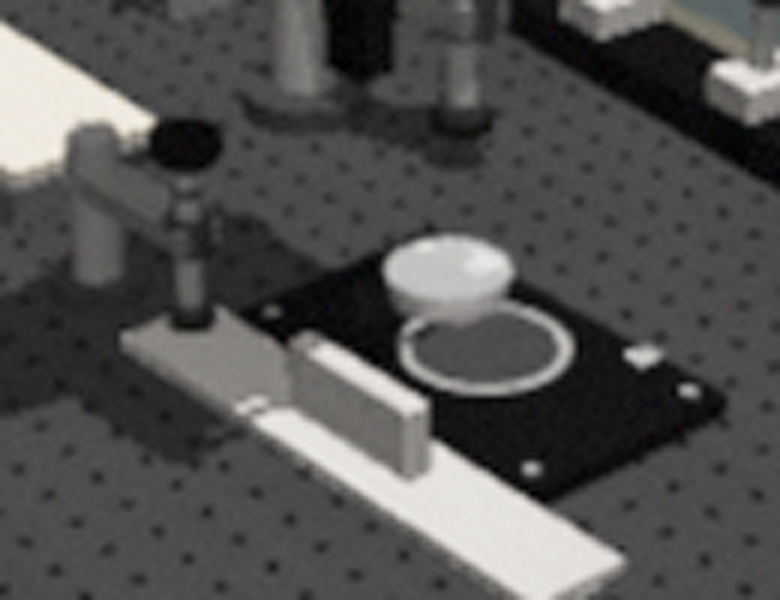

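```bash
python3 - <<'E'
from h import *
c=load('wrist7'); g=cv2.cvtColor(c['frame'],cv2.COLOR_RGB2GRAY)
b=cv2.imread('pics/wrist7.png'); cv2.imwrite('pics/cropN.png',cv2.resize(b[35:125,280:370],None,fx=6,fy=6,interpolation=cv2.INTER_CUBIC))
m=np.zeros_like(g); m[45:110,295:352]=(g[45:110,295:352]<75)
cs=max(cv2.findContours(m,0,2)[0],key=cv2.contourArea); print(cv2.boundingRect(cs),cv2.fitEllipse(cs))
x,y,w,h=cv2.boundingRect(cs)
print('L',onz(c,x-.5,76,.113).round(4),'R',onz(c,x+w-.5,76,.113).round(4),'far',onz(c,x+w/2,y-.5,.113).round(4),'near',onz(c,x+w/2,y+h-.5,.113).round(4))
a=load('scene7'); g=cv2.cvtColor(a['frame'],cv2.COLOR_RGB2GRAY); m=np.zeros_like(g); m[248:276,355:382]=g[248:276,355:382]<38
cs=max(cv2.findContours(m,0,2)[0],key=cv2.contourArea); print(cv2.boundingRect(cs),cv2.fitEllipse(cs), onz(a,*cv2.fitEllipse(cs)[0],.1065))
a=load('side7'); g=cv2.cvtColor(a['frame'],cv2.COLOR_RGB2GRAY); m=np.zeros_like(g); m[203:222,295:316]=g[203:222,295:316]<45
cs=max(cv2.findContours(m,0,2)[0],key=cv2.contourArea); print(cv2.boundingRect(cs),cv2.fitEllipse(cs), onz(a,*cv2.fitEllipse(cs)[0],.1065))
E
```

```text
(299, 49, 50, 58) ((323.44610595703125, 76.00909423828125), (48.54084014892578, 56.19403076171875), 179.3698272705078)
L [0.5385 0.2152 0.113 ] R [0.5708 0.2184 0.113 ] far [0.5534 0.2327 0.113 ] near [0.5568 0.1985 0.113 ]
(361, 254, 15, 14) ((367.69793701171875, 260.5924072265625), (12.931262016296387, 14.514790534973145), 90.476806640625) [0.55100549 0.2156639  0.1065    ]
(298, 210, 14, 9) ((305.2977294921875, 213.73983764648438), (8.443387031555176, 13.194250106811523), 84.3042221069336) [0.55719745 0.21923807 0.1065    ]
```

View pics/cropN.png

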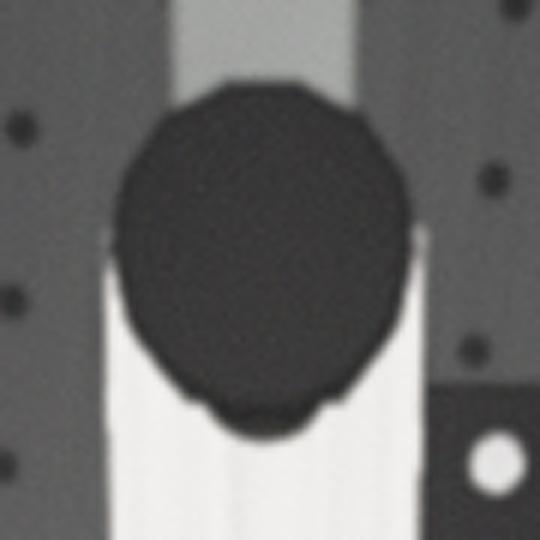

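>>> arm_command(commands=[[[0,0,0,0,-0.024,0,0],[0,0,0,0,-0.024,0,0],[0,0,0,0,-0.024,0,0],[0,0,0,0,-0.024,0,0],[0,0,0,0,-0.024,0,0],[0,0,0,0,0,0.03,0],[0,0,0,0,0,0.026,0],[0,0,0,0,0,0.01,0],[0,0,0,0,0,0,0],[0,0,0,0,0,0,0]]])

```text
time: 15.58
ee_pos: [0.5553, 0.2174, 0.1321]
eef_rot: [0.999, 0.049, 0.001, -0.0]
ft_force: [-0.5, -0.8, -0.2]
width: 0.0
```

```bash
python3 - <<'E'
from h import *
s=read_state(); print(s['time'],s['ee_pos'],s['eef_rot'],s['ft_force'],s['width'])
for n in ['scene','side']: grab(n,n+'8')
b=cv2.imread('pics/scene8.png')
cv2.imwrite('pics/cropO.png',cv2.resize(b[200:320,300:420],None,fx=5,fy=5,interpolation=cv2.INTER_CUBIC))
b=cv2.imread('pics/side8.png')
cv2.imwrite('pics/cropP.png',cv2.resize(b[170:270,265:365],None,fx=6,fy=6,interpolation=cv2.INTER_CUBIC))
for n in ['scene8','side8']:
    c=load(n); print(n,[np.round(proj(c,p),1).tolist() for p in ([.5548,.217,.113],[.5548,.217,.101],[.5548,.217,.069])])
E
```

```text
15.575 [0.55532989 0.21744754 0.1321214 ] [ 9.98803927e-01  4.88891082e-02  6.71761678e-04 -3.44876739e-04] [-0.54223801 -0.79661062 -0.22545615] 3.0276148697900868e-05
scene8 [[367.4, 260.0], [367.0, 263.6], [365.9, 272.9]]
side8 [[304.9, 212.1], [305.1, 216.1], [305.4, 226.6]]
```

View pics/cropO.png

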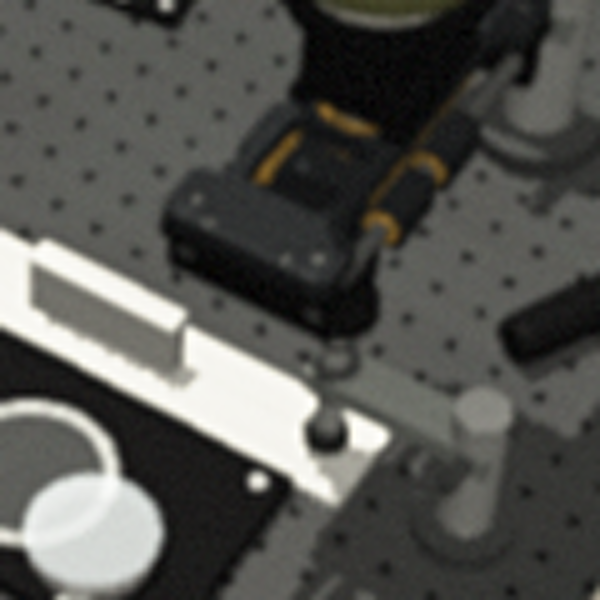

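View pics/cropP.png

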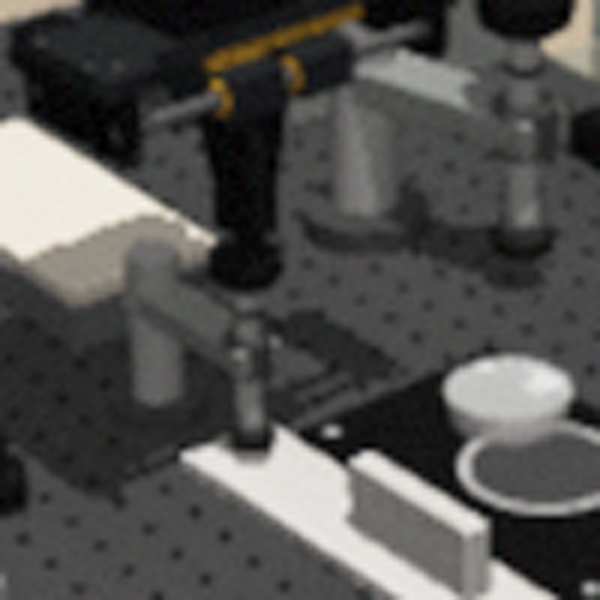

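>>> arm_command(commands=[[[0,0,0,0,0,0.004,0],[0,0,0,0,0,0.004,0],[0,0,0,0,0,0.001,0],[0,0,0,0,0,0,0]]])

```text
time: 16.18
ee_pos: [0.5546, 0.2172, 0.1219]
eef_rot: [0.999, 0.049, -0.0, 0.0]
ft_force: [0.1, -0.4, -0.2]
width: 0.0003
```

>>> arm_command(commands=[[[0,0,0,0,0,0.001,0],[0,0,0,0,0,0,0]]])

```text
time: 16.42
ee_pos: [0.5548, 0.2172, 0.1212]
eef_rot: [0.999, 0.049, 0.0, -0.0]
ft_force: [-0.1, 0.1, 2.5]
width: 0.0007
```

>>> arm_command(commands=[[[0,0,0,0,0,0.001,0],[0,0,0,0,0,0,0]]])

```text
time: 16.68
ee_pos: [0.5548, 0.2172, 0.1201]
eef_rot: [0.999, 0.049, 0.0, -0.0]
ft_force: [0.5, -0.9, 1.2]
width: 0.0004
```

>>> arm_command(commands=[[[0,0,0,0,0,0.001,0],[0,0,0,0,0,0,0]]])

```text
time: 16.92
ee_pos: [0.5548, 0.2172, 0.119]
eef_rot: [0.999, 0.049, 0.0, -0.0]
ft_force: [0.5, 1.2, 1.5]
width: 0.0004
```

>>> arm_command(commands=[[[0,0,0,0,0,0.002,0],[0,0,0,0,0,0.002,0],[0,0,0,0,0,0.001,0],[0,0,0,0,0,0,0],[0,0,0,0,0,0,0]]])

```text
time: 17.55
ee_pos: [0.5548, 0.2173, 0.1142]
eef_rot: [0.999, 0.049, 0.0, -0.0]
ft_force: [0.9, 0.3, 3.5]
width: 0.0006
```

>>> arm_command(commands=[[[0,0,0,0,0,0.002,0],[0,0,0,0,0,0.001,0],[0,0,0,0,0,0,0],[0,0,0,0,0,0,0]]])

```text
time: 18.05
ee_pos: [0.5548, 0.2173, 0.1113]
eef_rot: [0.999, 0.049, 0.0, -0.0]
ft_force: [-0.7, -0.3, 6.6]
width: 0.0002
```

>>> arm_command(commands=[[[0,0,0,0,0,0.001,0],[0,0,0,0,0,0.0013,0],[0,0,0,0,0,0,0],[0,0,0,0,0,0,0],[0,0,0,0,0,0,0]]])

```text
time: 18.68
ee_pos: [0.5548, 0.2173, 0.1092]
eef_rot: [0.999, 0.049, 0.0, -0.0]
ft_force: [-1.4, -0.6, 8.5]
width: 0.0004
```

```bash
python3 - <<'E'
from h import *
for n in ['scene','side','wrist']: grab(n,n+'9')
s=read_state(); print(s['time'],s['ee_pos'],s['eef_rot'],s['ft_force'],s['width'])
b=cv2.imread('pics/scene9.png')
cv2.imwrite('pics/cropQ.png',cv2.resize(b[245:305,335:395],None,fx=10,fy=10,interpolation=cv2.INTER_CUBIC))
b=cv2.imread('pics/side9.png')
cv2.imwrite('pics/cropR.png',cv2.resize(b[200:260,275:335],None,fx=10,fy=10,interpolation=cv2.INTER_CUBIC))
E
```

```text
18.825 [0.55486725 0.21726903 0.1092082 ] [ 9.98800280e-01  4.89686227e-02  1.54057206e-04 -2.24562238e-04] [-1.98150901 -0.64487122  9.02152811] 0.00024006277174309202
```

View pics/cropQ.png

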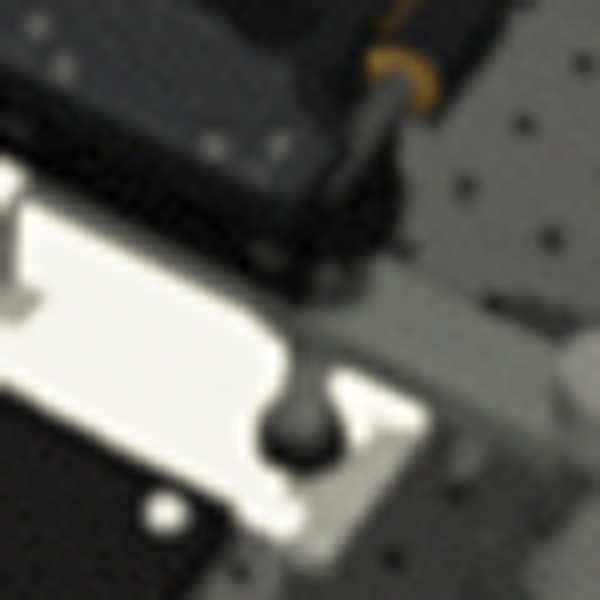

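View pics/cropR.png

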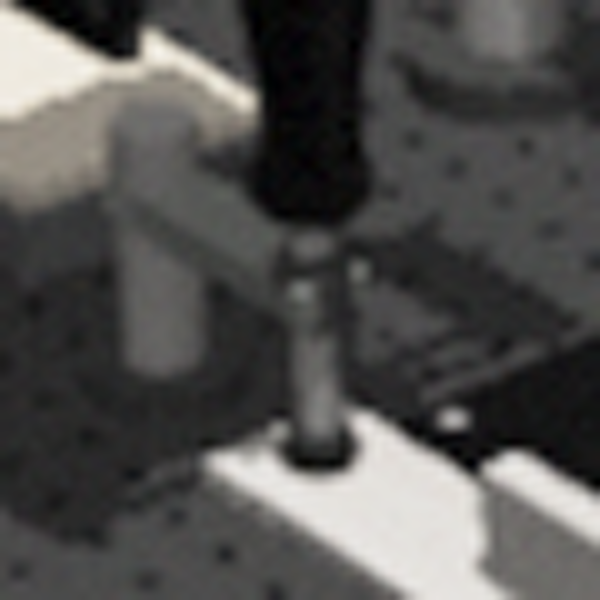

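View pics/scene9.png

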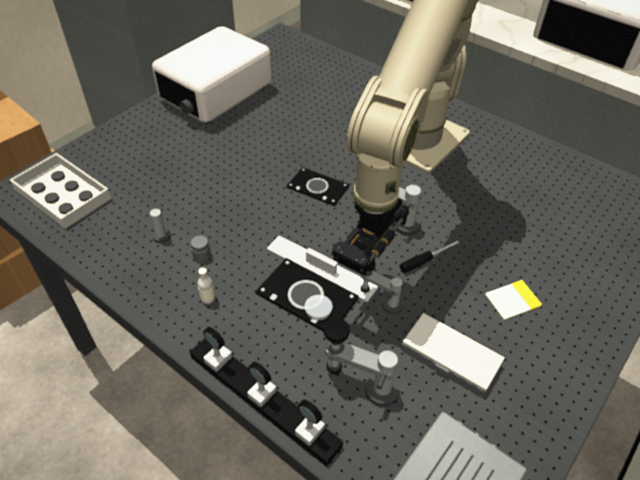

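View pics/wrist9.png

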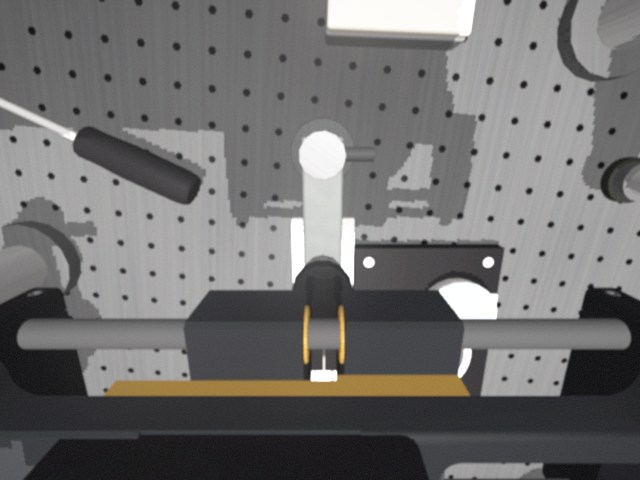

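```bash
python3 - <<'E'
from h import *
b=cv2.imread('pics/scene9.png')
cv2.imwrite('pics/cropS.png',cv2.resize(b[230:310,250:385],None,fx=5.9,fy=5.9,interpolation=cv2.INTER_CUBIC))
E
```

```text
(no output)
```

View pics/cropS.png

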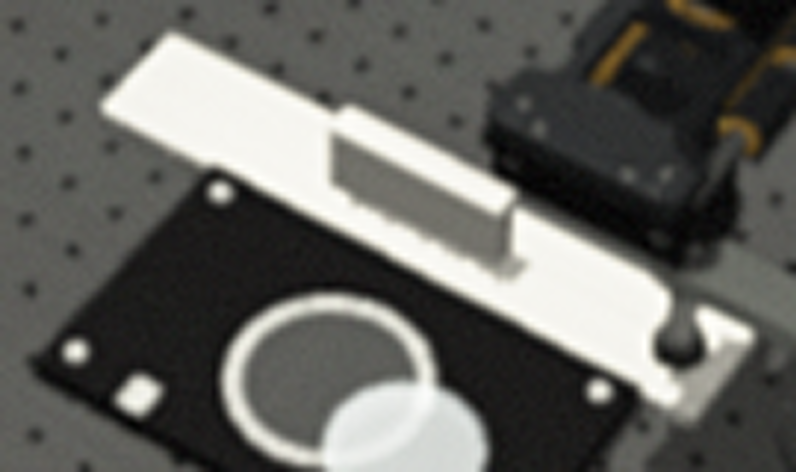

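The bar is flush along the whole face, with the foot resting on its end. The knob is about 12.0 mm down at roughly 8.5–9 N, so I'm handing in.

```bash
python3 -c "
from bench import *
print(close_job()); s=read_state(); print(s['time'],s['ee_pos'],s['ft_force'])"
```

```text
the job is handed in; nothing more can be done
None
the job is handed in; nothing more can be done
```

The straightedge lies flat and flush against the front face of the larger stage plate, with one end under the foot of the smallest hold-down. I handed the job in at 18.8 s with the closed fingers still holding the knob at half travel.

- **Placing:** I carried the straightedge over by its rib and slid it under the raised foot. I then loosened the grip and pushed it against the plate with about 9 N so it could line itself up.
- **Flush:** After the push, the wrist camera put the bar edge at x = 0.5896 m and the plate face at about 0.5897 m. The angles were 5.8° and 5.7°, so they agree within about 0.1 mm and 0.1°. In the last picture, taken during the press, I saw no gap along the face.
- **Press:** The fingers met the knob at TCP height 121.2 mm and stopped at 109.2 mm, which is 12.0 mm of travel. The force was 8.5–9 N, against about 8 N expected half-way.
- **Clamp and bystanders:** The foot is seen resting on the bar, and the other objects look unmoved.
- **Not confirmed:** The camera resolution was too coarse to judge exactly where the ring sits at the bush. The 12 mm therefore rests on the height and force readings.

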